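# Clamp a test screen into the sample cleaner

### The job

Set up the bench sample cleaner: first swing its spring clip right up until it stays open, then take the screen with the round holes off the sloping rack (slide it uphill until the stud heads are at the wide ends of its keyholes, then lift it off). Lay it on the cleaner's bed with its keyhole end leading, slide it under the rear lip fully home against the stop, and lower the clip gently onto it by its bar without letting it snap down, then let go. Leave the slotted screen hanging and the jar, cup and brush where they are.

Things in the scene. Friction and masses are not known exactly. Their poses are not given: they have to be found in the camera images.
- round_screen: The screen to fit: aluminium plate 120 (x) x 80 (y) x 6 mm (z), about 180 g, with a 4 x 4 field of 12 mm round dark holes and an upright grip bar. Origin: centre of the underside; z out on the grip-bar side; +x the keyhole end, uphill while hanging. Two through keyholes at y = +-25: slot 9 wide, x = 36 to 50, opening into a 22 x 22 hole, x = 14 to 36. It hangs with studs at x = 47.
- round_grip (a point): Middle of the top edge of the round-hole screen's grip bar: at screen x = -30, y = 0, z = 38 mm (32 above the plate's top face). Bar 40 mm long along x, 12 mm wide in y, flat-sided; can be pinched across y with the fingertips just above the plate.
- slot_screen: The other screen, with 30 x 4 mm dark slots instead of round holes; otherwise identical in sizes, origin and axes, hanging on the other pair of studs 106 mm beside it, in either order. Stays hanging.
- rack: Plywood rack fixed to the bench, left or right of the cleaner; origin on the table. Board 160 mm along the slope x 225 wide (y), rising 25 degrees towards rack +x (towards the robot), surface 68 mm above the origin. Studs square to it: shank 6, head 13 mm in diameter, 8.5 to 11.5 mm off the board. A screen comes free when slid 22 mm (18 to 25) along its own +x, then lifted over 12 mm square off the board.
- cleaner: Cream bench sample cleaner fixed to the bench, 205 mm long (x from -107 to +97) x 128 wide (y); origin on the table under the seat, +x towards the rear stop and hinge, which are on the robot's side. Flat steel bed 45 mm above the table, open at its front (-x) end.
- seat (a point): On the bed's top face where the screen's origin is when fully home; axes as the cleaner's, screen x along them. Stop at x = 60; lip over x = 46 to 90, gap 9 mm above the bed, flared lead-in. Side guides 10 mm high, 86 apart, x = -4 to 60, flared mouth from x = -35. In front of it the bed is clear to x = -105: lay the screen level with its origin near x = -65, slide it forward.
- clip (a joint): Angle of the spring clip, rad: 0 down (foot 1.5 mm above the bare bed), grows as it swings up and rearward to its stop at 1.75. Over-centre spring: below about 1.0 it drives itself down, above it drives itself open and stays; up to 0.33 N m (4.5 N at the bar). Rests at about 0.10 on a screen. Let go higher than 0.35 it snaps shut (over 4 rad/s): a fault.
- clip_bar (a point): Middle of the clip's black grip bar, a cylinder 36 mm long along the seat's y, 14 mm in diameter, at the free end; moves with the clip. Clip down: 34 mm above the bed at seat x = 10. The strip behind it is 22 to 24 mm wide, so fingers can pinch the bar's two ends from above, closing along the seat's y, and it turns between them.
- clip_hinge (a point): Middle of the clip's hinge pin, along the seat's y: at seat x = 82, y = 0, 24 mm above the bed. Fixed. From it the bar lies at x = -72, z = +10 mm when the clip is down, and moves in an arc of radius 72.7 mm. The hinge cheeks stand 36 mm above the bed.
- jar: Bystander: closed jar, 60 mm in diameter, 90 high, beyond the work; origin under its centre.
- cup: Bystander: steel cup, 70 mm in diameter, 70 high, beyond the work; origin under its centre.
- brush: Bystander: hand brush lying on the table between robot and work; origin under it, near its middle, along its x.
Mind the look-alikes: they are no part of the job. Leave any purple look-alike of the round_screen alone.

How it is judged (in metres and radians):
On the way, in this order (a step that is already met when the one before it is completed fails the run):
1. the clip is swung up and open (value of joint clip above 1.5 rad), for 0.2 s.
2. the round-hole screen is off the studs, clear of the rack, the clip still open (distance of round_screen from where it was at the start of the episode above 0.06 m and value of joint clip above 1.4 rad), for 0.2 s.
3. the screen is fully home on the seat under the lip, the clip still open (x of round_screen in the frame of seat between -0.005 and 0.005 m and y of round_screen in the frame of seat between -0.006 and 0.006 m and z of round_screen in the frame of seat between -0.003 and 0.004 m and angle between the x axis of round_screen and the x axis of seat, either way round below 0.09 rad and angle between round_screen's own z axis and vertical below 0.06 rad and value of joint clip above 1.4 rad), for 0.2 s.
At the end, for the whole second after the job is handed in: Round-hole screen flat and at rest on the seat (x within 5 mm, y 6 mm, height +4/-3 mm, x axes within 0.09 rad, tilt under 0.06 rad); clip resting on it (0.05 to 0.16 rad); slotted screen moved under 20 mm, jar, cup and brush under 30 mm (x of round_screen in the frame of seat between -0.005 and 0.005 m and y of round_screen in the frame of seat between -0.006 and 0.006 m and z of round_screen in the frame of seat between -0.003 and 0.004 m and angle between the x axis of round_screen and the x axis of seat, either way round below 0.09 rad and angle between round_screen's own z axis and vertical below 0.06 rad and value of joint clip between 0.05 and 0.16 rad and linear speed of round_screen below 0.02 m/s and distance of slot_screen from where it was at the start of the episode below 0.02 m and distance of each of jar, cup, brush from where it was at the start of the episode below 0.03 m); the robot touches nothing.
It fails at once if the clip is let snap down (faster than 4 rad/s while still above 0.35 rad) (velocity of joint clip below -4 rad/s and value of joint clip above 0.35 rad).
It fails at once if the slotted screen is moved 30 mm or more (distance of slot_screen from where it was at the start of the episode above 0.03 m).
It fails at once if jar, cup or brush is pushed 40 mm or more (distance of any of jar, cup, brush from where it was at the start of the episode above 0.04 m).
It also fails if it takes over 72 s, if anything falls off the work surface, if the arm or the gripper's body presses on something with over 40 N, if the wrist force passes 120 N, or if a joint passes its speed limit or range.

### The arm

A 7-joint arm with a two-finger parallel gripper is mounted at the origin on the work surface. World frame = base frame: x ahead of the robot, y to its left, z up, the work surface at z = 0. Lengths are in mm, angles in rad, forces in N, time in s.
With the tool pointing down it reaches from about 400 to 875 mm from the base axis. Payload 19.3 kg.
Tool frame: the origin (TCP) lies midway between the tips of the shut fingers; the grasp point (between the pads) lies 19 mm behind it; z points along the fingers, y is the line along which they close (so a half turn about z gives the same grasp; the last joint's range is limited). The gripper opens to 85 mm and grips with 20 to 120 N. Pads are 22 mm wide; open, the fingers measure 114 mm over their backs; the gripper's body (76 mm by 85 mm) begins 54 mm behind the grasp point. The pads swing forward as they close: fully open they stand 13 mm farther back than shut.
Start: joints at [-1.356, 0.521, -0.036, 1.599, 0.021, 1.021, -0.113], TCP at [175.622, 599.809, 231.291] pointing down, gripper open.
Joint ranges: [-2.91, 2.91], [-0.3, 2.13], [-1.5, 1.42], [0.17, 2.43], [-1.26, 4.41], [0.16, 1.93], [-2.52, 2.52]. Speed limits (rad/s): [1.89, 1.89, 2.39, 2.39, 3.01, 3.01, 3.01].

### API

Orientations are given as [roll, pitch, yaw] about the fixed x, y, z axes, in that order (R = Rz(yaw) Ry(pitch) Rx(roll)).
In Python, from workcell import robot gives the robot as it stands.
- The arm moves only by the shell command python3 -m jog 'ROWS'. ROWS is JSON, a list of rows, each an object of numbers: "tx", "ty", "tz": the shift along the tool's x, y, z each as a share of 12 cm, from -1 to 1; "ax", "ay", "az": the turn, a rotation vector about the tool's x, y, z each as a share of 60 degrees, from -1 to 1; "fingers": the opening, from 0 (shut) to 1 (fully open). A call has 1 to 5 rows; each row shifts and turns the commanded pose from where the row before left it, along the tool's axes as they then stand; what a row does not reach is not made up. A row lasts 1/8 s, in which the tool goes at most 62.5 mm and 10.7 degrees, less where a joint would pass 70% of its speed; a pose out of reach is approached as far as the arm can. A call with a number of a shift or a turn outside -1 to 1 is refused whole. A call with a gripper value outside its range is refused whole. The fingers move at their own pace and stop on an object; the grip force is fixed at half the most. Time passes only in rows, so rows that do not move let the fingers close. It gives the time, the measured TCP pose, the force, the opening and the grip force at its end, in the units of the state.
- robot.get_obs(): the state, without advancing time (a new reading comes with each control period).
- robot.get_image(name): name is "scene" or "top" or "wrist"; returns (picture, depth): 400x640x3 uint8, red, green, blue; 400x640 float32, mm along the optical axis (not along the pixel's ray), 0 where there is no reading.
- robot.calibration(name): a dict with "intrinsics" (3x3 intrinsics, pixels), "dist" ([k1, k2, p1, p2, k3] as OpenCV has them; the pictures are not rectified), "R" (3x3) and "t" (3): a world point X has camera coordinates R X + t. Camera axes: x right, y down, z forward; pixel columns grow to the right and rows downward; lengths in mm; the calibration is good to about 2 mm. A picture is of the moment at which its call begins: read the wrist's pose just before it. calibration takes no time and is no camera call; for the wrist camera it gives the pose at the moment of the call.
- robot.close_job(): hands the job in; it is judged then, once.
The state is a dict: "clock": time; "joint_pos": joint angles; "joint_velocities": joint speeds; "joint_torque": joint torques, N m; "eef_pos": TCP position; "eef_rot": TCP orientation; "wrist_force": force on the tool from outside, world axes, zero at the start; "moment": the same for the moment, N m; "finger_gap": opening from 0.0 (shut) to 1.0 (fully open); "grip_force": force on a finger pad.
Only numpy, scipy, OpenCV 4.12 (cv2) and the standard library are available. Lean on these libraries where they do the work, as an engineer would, in place of code of your own. Each camera call takes 0.05 s, during which the arm holds its last target. There are 200 camera calls.

## Working session

There is one attempt and no reset: what is moved stays moved. The work goes in short steps, Python scripts to look and compute and a shell command to move; the robot and the scene stay as the last step left them, time stands still between calls to the robot, and variables do not carry over. Pictures are saved under pics/ and viewed, at most 10 in all, crops included, and the job is handed in when it is done.

```bash
mkdir -p pics; ls
python3 - <<'E'
from workcell import robot
import cv2,numpy as np
o=robot.get_obs();print(o['clock'],o['eef_pos'],o['eef_rot'],o['finger_gap'],o['wrist_force'])
for n in['scene','top']:
    p,d=robot.get_image(n);cv2.imwrite(f'pics/{n}0.png',p[:,:,::-1]);np.save(f'{n}0_d.npy',d)
    c=robot.calibration(n);print(n,c)
E
```

```text
pics
0.0 [175.54540393 599.4928943  230.72766007] [-3.14045801e+00  9.18020519e-05  2.85683830e+00] 1.0027710090105204 [ 0.43435726 -1.17045679  0.13639975]
scene {'intrinsics': array([[395.35104214,   0.        , 316.44928965],
       [  0.        , 395.35104214, 199.07365641],
       [  0.        ,   0.        ,   1.        ]]), 'dist': array([-0.0462997,  0.       ,  0.       ,  0.       ,  0.       ]), 'R': array([[ 0.42749504,  0.90397712,  0.00856487],
       [ 0.56420905, -0.25939063, -0.78382693],
       [-0.70633996,  0.33991451, -0.62092028]]), 't': array([-239.98717505, -254.68591077, 1207.23564948])}
top {'intrinsics': array([[475.43709514,   0.        , 321.58786195],
       [  0.        , 475.43709514, 199.15455752],
       [  0.        ,   0.        ,   1.        ]]), 'dist': array([-0.02410154,  0.        ,  0.        ,  0.        ,  0.        ]), 'R': array([[-0.01313714, -0.99964911, -0.02300152],
       [-0.98080661,  0.01735818, -0.19420889],
       [ 0.19454   ,  0.02000869, -0.98069049]]), 't': array([ 25.80608936, 572.739779  , 851.11198288])}
```

View pics/scene0.png

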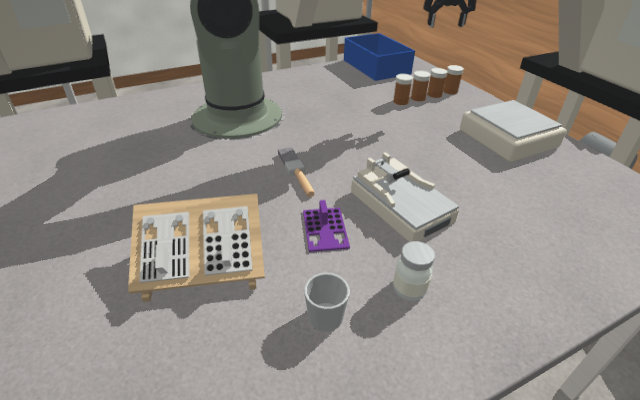

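View pics/top0.png

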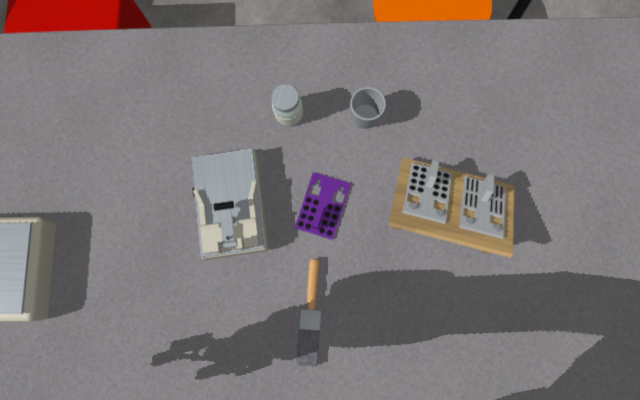

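The top view shows the cleaner at (230,205), with its black bar at (224,205). The rack is at (455,205). Candidates for the round-hole screen are:
- Grey plate with round holes at (428,193): this is the target.
- Slotted grey plate at (484,205): leave hanging.
- Purple look-alike at (324,205): leave alone.

The box at (20,265) is a decoy for the cleaner. Next is a close crop to check the choice.

```bash
cat > h.py <<'E'
import numpy as np,cv2
from workcell import robot
def ray(c,u,v):
    n=cv2.undistortPoints(np.array([[[u,v]]],float),c['intrinsics'],c['dist'])[0,0]
    return np.array([n[0],n[1],1.])
def pt(c,d,u,v,k=1):
    w=d[int(v)-k:int(v)+k+1,int(u)-k:int(u)+k+1];z=np.median(w[w>0])
    return c['R'].T@(ray(c,u,v)*z-c['t'])
def onz(c,u,v,z):
    D=c['R'].T@ray(c,u,v);C=-c['R'].T@c['t'];return C+D*(z-C[2])/D[2]
def cloud(c,d,dx=1):
    v,u=np.mgrid[0:400,0:640];P=np.stack([u,v],-1).reshape(-1,1,2).astype(float)
    n=cv2.undistortPoints(P,c['intrinsics'],c['dist'])[:,0]
    z=d.reshape(-1,1);X=np.hstack([n*z,z]);return ((X-c['t'])@c['R']).reshape(400,640,3)
E
python3 - <<'E'
from h import *
p=cv2.imread('pics/top0.png');d=np.load('top0_d.npy');c=robot.calibration('top')
a=cv2.resize(p[140:270,180:275],None,fx=4,fy=4,interpolation=cv2.INTER_CUBIC)
b=cv2.resize(p[150:260,385:520],None,fx=3,fy=3,interpolation=cv2.INTER_CUBIC)
o=np.zeros((520,a.shape[1]+b.shape[1],3),np.uint8);o[:,:a.shape[1]]=a;o[:330,a.shape[1]:]=b;cv2.imwrite('pics/crop.png',o);print(o.shape,a.shape)
W=cloud(c,d)
# bed plane
z=W[...,2]
roi=np.zeros(z.shape,bool);roi[140:270,185:275]=1
m=roi&(abs(z-45)<5)&(p.max(2)-p.min(2)<25)
print('bed z',np.median(z[m]),m.sum())
blk=roi&(p.max(2)<50)&(z>55);
print('bar',W[blk].mean(0),blk.sum(),np.argwhere(blk).mean(0))
r,(A,B),ang=(lambda q:q)(cv2.minAreaRect(W[...,:2][roi&(z>25)&(z<150)].astype(np.float32))) ;print('cleaner rect',r,A,B,ang)
roi=np.zeros(z.shape,bool);roi[140:270,380:530]=1
r,(A,B),ang=cv2.minAreaRect(W[...,:2][roi&(z>28)&(z<150)].astype(np.float32));print('rack',r,A,B,ang)
m=roi&(z>28)&(p.max(2)-p.min(2)<40)
wood=roi&(z>28)&(p[...,2].astype(int)-p[...,0]>50)
Q=W[wood];A_=np.c_[Q[:,:2],np.ones(len(Q))]
k=np.linalg.lstsq(A_,Q[:,2],rcond=None)[0]
for _ in range(5):
    e=Q[:,2]-A_@k;i=abs(e)<6;k=np.linalg.lstsq(A_[i],Q[i,2],rcond=None)[0]
print('plane',k,np.degrees(np.arctan(np.hypot(*k[:2]))),np.degrees(np.arctan2(k[1],k[0])),len(Q),Q.mean(0))
E
```

```text
(520, 785, 3) (520, 380, 3)
bed z 44.72425415567657 4025
bar [558.95064062 198.69271975  84.73203454] 102 [205.3627451  223.38235294]
cleaner rect (575.9361572265625, 205.26397705078125) 209.8160400390625 134.51797485351562 7.3979902267456055
rack (557.8577880859375, -231.37281799316406) 225.10696411132812 150.70620727539062 73.97954559326172
plane [-4.42841210e-01  1.26365083e-01  3.40929051e+02] 24.726902965030014 164.07386159368068 3549 [ 530.99964864 -217.82328245   80.8573807 ]
```

View pics/crop.png

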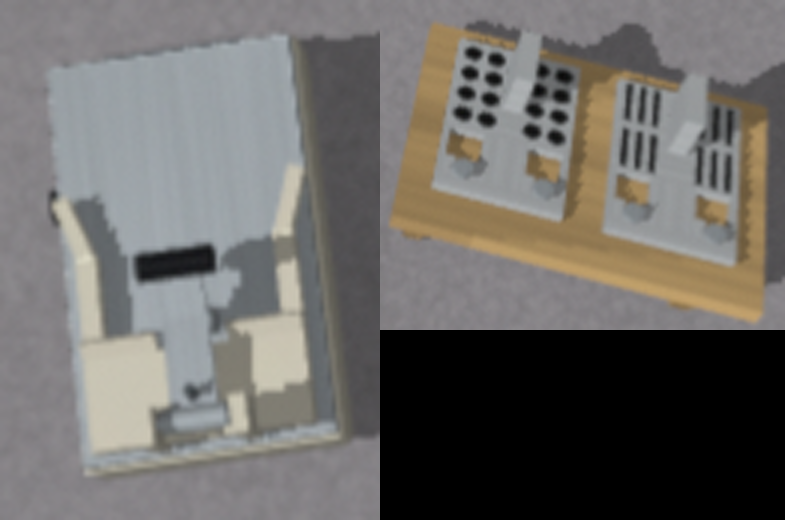

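The crop confirms it. The left plate on the rack, with its grip bar at about crop (525,75), has round holes, and the right one has slots. The clip is down, with its bar at crop (175,262). I'll move over the cleaner.

```bash
python3 -m jog '[{"tx":-0.4,"ty":-0.23,"fingers":1},{"tx":-0.4,"ty":-0.23,"fingers":1},{"tx":-0.4,"ty":-0.23,"fingers":1},{"tx":-0.4,"ty":-0.23,"fingers":1},{"tx":-0.4,"ty":-0.23,"fingers":1}]'; python3 -m jog '[{"tx":-0.4,"ty":-0.23,"fingers":1},{"tx":-0.4,"ty":-0.23,"fingers":1},{"tx":-0.4,"ty":-0.23,"fingers":1},{"tx":-0.4,"ty":-0.23,"fingers":0.6},{"tx":-0.4,"ty":-0.23,"fingers":0.6}]'
```

```text
invalid input at $[0]: expected keys tx, ty, tz, ax, ay, az, fingers
invalid input at $[0]: expected keys tx, ty, tz, ax, ay, az, fingers
```

```bash
python3 -m jog '[{"tx":-0.4,"ty":-0.23,"tz":0,"ax":0,"ay":0,"az":0,"fingers":1},{"tx":-0.4,"ty":-0.23,"tz":0,"ax":0,"ay":0,"az":0,"fingers":1},{"tx":-0.4,"ty":-0.23,"tz":0,"ax":0,"ay":0,"az":0,"fingers":1},{"tx":-0.4,"ty":-0.23,"tz":0,"ax":0,"ay":0,"az":0,"fingers":1},{"tx":-0.4,"ty":-0.23,"tz":0,"ax":0,"ay":0,"az":0,"fingers":1}]'; python3 -m jog '[{"tx":-0.4,"ty":-0.23,"tz":0,"ax":0,"ay":0,"az":0,"fingers":0.6},{"tx":-0.4,"ty":-0.23,"tz":0,"ax":0,"ay":0,"az":0,"fingers":0.6},{"tx":-0.4,"ty":-0.23,"tz":0,"ax":0,"ay":0,"az":0,"fingers":0.6},{"tx":-0.4,"ty":-0.23,"tz":0,"ax":0,"ay":0,"az":0,"fingers":0.6},{"tx":-0.4,"ty":-0.23,"tz":0,"ax":0,"ay":0,"az":0,"fingers":0.6}]'
```

```text
clock: 0.72
eef_pos: [368.2, 398.4, 231.2]
eef_rot: [-3.141, -0.0, 2.857]
wrist_force: [0.4, 1.2, -0.5]
finger_gap: 1.002
grip_force: 0.0
clock: 1.35
eef_pos: [559.6, 198.6, 231.1]
eef_rot: [-3.141, -0.0, 2.857]
wrist_force: [-0.1, 0.5, -0.5]
finger_gap: 0.599
grip_force: 0.0
```

```bash
python3 -m jog '[{"tx":0,"ty":0,"tz":0,"ax":0,"ay":0,"az":-0.132,"fingers":0.6},{"tx":0,"ty":0,"tz":0,"ax":0,"ay":0,"az":-0.132,"fingers":0.6},{"tx":0,"ty":0,"tz":0,"ax":0,"ay":0,"az":-0.131,"fingers":0.6}]'
cat >> h.py <<'E'
from scipy.spatial.transform import Rotation as Ro
def delta(P,rpy=None):
    o=robot.get_obs();R=Ro.from_euler('xyz',o['eef_rot'])
    print('shift/120',np.round(R.inv().apply(np.array(P)-o['eef_pos'])/120,3))
    if rpy is not None: print('turn/60deg',np.round((R.inv()*Ro.from_euler('xyz',rpy)).as_rotvec(degrees=True)/60,3))
E
python3 - <<'E'
from h import *
c=robot.calibration('wrist');p,d=robot.get_image('wrist');cv2.imwrite('pics/w1.png',p[:,:,::-1]);np.save('w1.npy',d)
import pickle;pickle.dump(c,open('w1.pkl','wb'));print(c['R'],-c['R'].T@c['t'])
W=cloud(c,d);z=W[...,2];b=(p.max(2)<60)&(z>70)&(z<95);Q=W[b];print('bar',b.sum(),Q.mean(0),np.argwhere(b).mean(0))
if b.sum()>20: print(cv2.minAreaRect(Q[:,:2].astype(np.float32)))
E
```

```text
clock: 1.72
eef_pos: [558.6, 199.9, 230.9]
eef_rot: [-3.141, -0.001, -3.008]
wrist_force: [0.4, -0.1, 0.0]
finger_gap: 0.604
grip_force: 0.0
[[-1.32608052e-01  9.91168499e-01  3.34554377e-04]
 [ 9.36999473e-01  1.25250727e-01  3.26104650e-01]
 [ 3.23182753e-01  4.35575796e-02 -9.45333616e-01]] [475.94244024 189.29378423 373.21390718]
bar 571 [557.94519852 201.43665555  83.908347  ] [183.63047285 326.01926445]
((531.5643310546875, 197.97097778320312), (68.03941345214844, 34.66154479980469), 7.329019546508789)
```

View pics/w1.png

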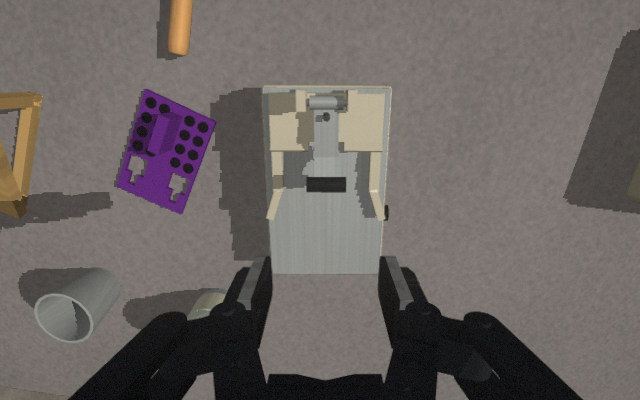

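The wrist view shows the cleaner squared up in the picture, with the bar at (326,184), the hinge at (325,102) and the bed's front edge at row 273. The clip is down. I'll refine the bar and the yaw.

Run:
```python
from h import *
import pickle;c=pickle.load(open('w1.pkl','rb'));d=np.load('w1.npy');p=cv2.imread('pics/w1.png')
W=cloud(c,d);m=np.zeros((400,640),bool);m[165:200,295:360]=1;m&=p.max(2)<60
u=np.argwhere(m);print(u.min(0),u.max(0),u.mean(0));
v,uu=u.mean(0);print('bar centre on z=79..86',onz(c,uu,v,82))
r=cv2.minAreaRect(u[:,::-1].astype(np.float32));print(r)
# cleaner side edges by height of body at bed region rows 225-265 and rear rows
z=W[...,2];L=[];Rr=[]
for row in range(225,268,3):
    cols=np.where((z[row,230:420]>38)&(z[row,230:420]<60))[0]+230
    L.append(W[row,cols.min()]);Rr.append(W[row,cols.max()])
for E in(L,Rr):
    E=np.array(E);k=np.polyfit(E[:,0],E[:,1],1);print('edge yaw',np.degrees(np.arctan(k[0])),E.mean(0))
fr=[]
for col in range(285,375,5):
    rows=np.where((z[200:300,col]>40)&(z[200:300,col]<60))[0]+200;fr.append(W[rows.max(),col])
fr=np.array(fr);k=np.polyfit(fr[:,1],fr[:,0],1);print('front yaw',np.degrees(np.arctan(-k[0])),fr.mean(0))
```

```text
[177 307] [191 345] [183.99647887 326.02816901]
bar centre on z=79..86 [558.81742671 201.56759163  82.        ]
((326.0, 184.0), (14.0, 38.0), 90.0)
edge yaw 7.327895856251735 [647.8575347  151.61008939  44.6763787 ]
edge yaw 6.627759199192996 [631.89750745 271.12281216  44.66117667]
front yaw 7.827840997344929 [672.88739126 218.77160519  44.60049858]
```

```bash
python3 -m jog '[{"tx":0,"ty":0.013,"tz":0.4,"ax":0,"ay":0,"az":0.006,"fingers":0.6},{"tx":0,"ty":0,"tz":0.4,"ax":0,"ay":0,"az":0,"fingers":0.6},{"tx":0,"ty":0,"tz":0.4,"ax":0,"ay":0,"az":0,"fingers":0.6},{"tx":0,"ty":0,"tz":0.18,"ax":0,"ay":0,"az":0,"fingers":0.6},{"tx":0,"ty":0,"tz":0,"ax":0,"ay":0,"az":0,"fingers":0.2}]';  python3 -m jog '[{"tx":0,"ty":0,"tz":0,"ax":0,"ay":0,"az":0,"fingers":0.2},{"tx":0,"ty":0,"tz":0,"ax":0,"ay":0,"az":0,"fingers":0.2}]'
python3 - <<'E'
import numpy as np
# arc waypoints relative to bar at 0, as tool tx (seat x), tz (down) shares
T=np.array([0,.2,.4,.6,.8,1.0,1.2,1.4,1.6]);a=np.arctan2(10,72)+T
x=-72.7*np.cos(a);z=72.7*np.sin(a);print(np.c_[T[1:],np.diff(x)/120,-np.diff(z)/120].round(3))
E
```

```text
clock: 2.4
eef_pos: [557.4, 200.9, 64.1]
eef_rot: [-3.14, -0.003, -3.021]
wrist_force: [-6.4, -14.1, -5.2]
finger_gap: 0.4
grip_force: 52.2
clock: 2.65
eef_pos: [557.1, 200.6, 65.9]
eef_rot: [-3.14, -0.003, -3.021]
wrist_force: [-6.7, -4.6, -7.3]
finger_gap: 0.405
grip_force: 60.4
[[ 0.2    0.029 -0.118]
 [ 0.4    0.051 -0.11 ]
 [ 0.6    0.072 -0.097]
 [ 0.8    0.09  -0.081]
 [ 1.     0.104 -0.061]
 [ 1.2    0.114 -0.04 ]
 [ 1.4    0.12  -0.016]
 [ 1.6    0.121  0.008]]
```

```bash
python3 -m jog '[{"tx":0.029,"ty":0,"tz":-0.118,"ax":0,"ay":0,"az":0,"fingers":0.2},{"tx":0.051,"ty":0,"tz":-0.11,"ax":0,"ay":0,"az":0,"fingers":0.2},{"tx":0.072,"ty":0,"tz":-0.097,"ax":0,"ay":0,"az":0,"fingers":0.2},{"tx":0.09,"ty":0,"tz":-0.081,"ax":0,"ay":0,"az":0,"fingers":0.2},{"tx":0.104,"ty":0,"tz":-0.061,"ax":0,"ay":0,"az":0,"fingers":0.2}]'; python3 -m jog '[{"tx":0.114,"ty":0,"tz":-0.04,"ax":0,"ay":0,"az":0,"fingers":0.2},{"tx":0.12,"ty":0,"tz":-0.016,"ax":0,"ay":0,"az":0,"fingers":0.2},{"tx":0.121,"ty":0,"tz":0.008,"ax":0,"ay":0,"az":0,"fingers":0.2},{"tx":0,"ty":0,"tz":0,"ax":0,"ay":0,"az":0,"fingers":0.2}]'
```

```text
clock: 3.28
eef_pos: [517.3, 195.5, 123.2]
eef_rot: [-3.141, 0.001, -3.021]
wrist_force: [0.5, -4.5, -12.7]
finger_gap: 0.401
grip_force: 60.9
clock: 3.78
eef_pos: [475.4, 190.3, 129.6]
eef_rot: [-3.141, 0.003, -3.021]
wrist_force: [2.4, -9.7, 2.1]
finger_gap: 0.396
grip_force: 59.4
```

```bash
python3 -m jog '[{"tx":0,"ty":0,"tz":0,"ax":0,"ay":0,"az":0,"fingers":0.7},{"tx":0,"ty":0,"tz":0,"ax":0,"ay":0,"az":0,"fingers":0.7},{"tx":0,"ty":0,"tz":-0.4,"ax":0,"ay":0,"az":0,"fingers":0.7},{"tx":0,"ty":0,"tz":-0.4,"ax":0,"ay":0,"az":0,"fingers":0.7},{"tx":-0.3,"ty":0,"tz":-0.4,"ax":0,"ay":0,"az":0,"fingers":0.7}]'
python3 - <<'E'
from h import *
d=np.load('top0_d.npy');c=robot.calibration('top');W=cloud(c,d)
k=np.array([-0.44284,0.12637,340.929])
n=np.array([-k[0],-k[1],1]);n/=np.linalg.norm(n)
h=(W[...,2]-W[...,:2]@k[:2]-k[2])*n[2]
m=np.zeros(h.shape,bool);m[150:260,385:520]=1
ux=np.array([np.cos(np.radians(164)),np.sin(np.radians(164)),0]);ux-=n*(ux@n);ux/=np.linalg.norm(ux);uy=np.cross(n,ux)
O=np.array([558,-231,0]);O[2]=O[:2]@k[:2]+k[2];print('O',O,'n',n,'ux',ux,'uy',uy)
L=(W-O)@np.array([ux,uy,n]).T
b=m&(h>30)&(h<46);nb,lab=cv2.connectedComponents(b.astype(np.uint8))
for i in range(1,nb):
    Q=L[lab==i]
    if len(Q)>8: print(i,len(Q),Q.mean(0),Q.min(0),Q.max(0),np.argwhere(lab==i).mean(0))
pl=m&(h>2)&(h<13);x=cv2.imread('pics/top0.png')
pl&=(x[...,2].astype(int)-x[...,0]<15)
nb,lab=cv2.connectedComponents(pl.astype(np.uint8))
for i in range(1,nb):
    Q=L[lab==i]
    if len(Q)>100: print('plate',len(Q),Q.mean(0),np.percentile(Q,1,0),np.percentile(Q,99,0),cv2.minAreaRect(Q[:,:2].astype(np.float32)))
E
```

```text
clock: 4.4
eef_pos: [509.9, 196.1, 274.2]
eef_rot: [3.141, 0.0, -3.018]
wrist_force: [0.5, 0.5, 0.4]
finger_gap: 0.699
grip_force: 0.0
O [ 558 -231   64] n [ 0.4022368  -0.11478336  0.90831181] ux [-0.87305763  0.25060138  0.41829334] uy [-2.75637308e-01 -9.61261529e-01  5.88606032e-04]
1 136 [-36.53863009 -52.85502893  37.55285086] [-59.82635454 -58.64902287  30.80771948] [-16.77370041 -46.09464006  41.13420595] [170.07352941 433.69117647]
2 148 [-37.209283    53.27879788  37.6203916 ] [-60.62790625  47.72192374  30.72075112] [-16.99515038  60.76490558  42.22355064] [184.08108108 489.75      ]
plate 139 [-163.1151336    99.26342976    5.2778457 ] [-173.55777928   64.29243351    2.69910637] [-152.16915671  121.47899211   10.51338536] ((-157.89376831054688, 94.00213623046875), (23.34369659423828, 59.08819580078125), 12.854199409484863)
plate 1815 [ -4.64237553 -52.85738173   6.87571211] [-68.50045853 -92.13984163   3.35414877] [ 50.84916776 -13.24680425  12.73778914] ((-8.463996887207031, -52.37662887573242), (123.18498992919922, 80.40980529785156), 0.19085349142551422)
plate 1829 [-4.08469715 52.11478544  6.85797658] [-67.51414108  13.97474493   3.21958733] [51.22262637 92.10802189 12.68429039] ((-9.062664031982422, 53.13846969604492), (122.82231140136719, 79.74474334716797), 0.09567015618085861)
```

```bash
cat >> h.py <<'E'
n=np.array([0.4022368,-0.11478336,0.90831181]);ux=np.array([-0.87305763,0.25060138,0.41829334]);ux/=np.linalg.norm(ux);uy=np.cross(n,ux)
O=np.array([558,-231,64.]);RM=np.array([ux,uy,n]).T
def rk(x,y,z): return O+RM@np.array([x,y,z])
rrpy=Ro.from_matrix(np.array([ux,-uy,-n]).T).as_euler('xyz')
E
python3 - <<'E'
from h import *
print(rk(-38.4,-52.8,38),rk(-38.4,-52.8,10),rrpy)
delta(rk(-38.4,-52.8,130),rrpy);delta(rk(-38.4,-52.8,10))
E
```

```text
[ 621.36406137 -194.23025175   82.42230593] [ 610.10143097 -191.01631767   56.98957525] [-3.14094463 -0.43156557  2.86206891]
shift/120 [-0.815 -3.468  0.9  ]
turn/60deg [-0.082  0.407  0.379]
shift/120 [-0.43  -3.305  1.808]
```

```bash
python3 -m jog '[{"tx":-0.1,"ty":-0.43,"tz":0,"ax":0,"ay":0,"az":0,"fingers":0.7},{"tx":-0.1,"ty":-0.43,"tz":0,"ax":0,"ay":0,"az":0,"fingers":0.7},{"tx":-0.1,"ty":-0.43,"tz":0,"ax":0,"ay":0,"az":0,"fingers":0.7},{"tx":-0.1,"ty":-0.43,"tz":0,"ax":0,"ay":0,"az":0,"fingers":0.7},{"tx":-0.1,"ty":-0.43,"tz":0,"ax":0,"ay":0,"az":0,"fingers":0.7}]'; python3 -m jog '[{"tx":-0.1,"ty":-0.43,"tz":0,"ax":0,"ay":0,"az":0,"fingers":0.7},{"tx":-0.1,"ty":-0.43,"tz":0,"ax":0,"ay":0,"az":0,"fingers":0.7},{"tx":-0.1,"ty":-0.43,"tz":0,"ax":0,"ay":0,"az":0,"fingers":0.7}]'; python3 -m jog '[{"tx":0,"ty":0,"tz":0,"ax":-0.02,"ay":0.102,"az":0.095,"fingers":0.7},{"tx":0,"ty":0,"tz":0,"ax":-0.02,"ay":0.102,"az":0.095,"fingers":0.7},{"tx":0,"ty":0,"tz":0,"ax":-0.02,"ay":0.102,"az":0.095,"fingers":0.7},{"tx":0,"ty":0,"tz":0,"ax":-0.02,"ay":0.102,"az":0.095,"fingers":0.7}]'
python3 - <<'E'
from h import *
print(robot.get_obs()['joint_pos']);delta(rk(-38.4,-52.8,100),rrpy)
E
```

```text
clock: 5.03
eef_pos: [602.4, -54.4, 272.3]
eef_rot: [3.141, 0.001, -3.019]
wrist_force: [0.5, 0.4, -0.7]
finger_gap: 0.697
grip_force: 0.0
clock: 5.4
eef_pos: [657.1, -203.6, 272.2]
eef_rot: [3.141, 0.001, -3.019]
wrist_force: [-0.6, 1.1, -0.4]
finger_gap: 0.7
grip_force: 0.0
clock: 5.9
eef_pos: [656.8, -201.6, 272.4]
eef_rot: [-3.137, -0.435, 2.856]
wrist_force: [-0.5, 0.7, 0.3]
finger_gap: 0.7
grip_force: 0.0
[ 0.14006394  0.89809749  0.20909288  0.89400635 -0.15286123  1.79783409
  1.59294476]
shift/120 [-0.393 -0.018  1.046]
turn/60deg [-0.002 -0.003 -0.005]
```

```bash
python3 -m jog '[{"tx":-0.131,"ty":-0.006,"tz":0.35,"ax":0,"ay":0,"az":0,"fingers":0.7},{"tx":-0.131,"ty":-0.006,"tz":0.35,"ax":0,"ay":0,"az":0,"fingers":0.6},{"tx":-0.131,"ty":-0.006,"tz":0.346,"ax":0,"ay":0,"az":0,"fingers":0.6},{"tx":0,"ty":0,"tz":0,"ax":0,"ay":0,"az":-0.005,"fingers":0.6}]'
python3 - <<'E'
from h import *
import pickle
print(robot.get_obs()['joint_pos'])
c=robot.calibration('wrist');p,d=robot.get_image('wrist');cv2.imwrite('pics/w2.png',p[:,:,::-1]);np.save('w2.npy',d);pickle.dump(c,open('w2.pkl','wb'))
W=cloud(c,d);L=(W-O)@RM;h=L[...,2]
b=(h>34)&(h<43)&(abs(L[...,0])<75)&(abs(L[...,1])<110);nb,lab,st,ce=cv2.connectedComponentsWithStats(b.astype(np.uint8))
for i in range(1,nb):
    Q=L[lab==i]
    if len(Q)>60: print(len(Q),Q.mean(0),np.percentile(Q,2,0),np.percentile(Q,98,0),ce[i],st[i])
E
```

```text
clock: 6.4
eef_pos: [645.0, -201.3, 135.6]
eef_rot: [-3.14, -0.437, 2.865]
wrist_force: [0.6, -0.5, 1.3]
finger_gap: 0.599
grip_force: 0.0
[ 0.14026374  0.97774236  0.1879287   1.07482786 -0.15256123  1.54035884
  1.61440186]
1214 [-38.20910601  51.35018272  37.82979858] [-58.41373583  45.66669665  34.5839143 ] [-19.71821706  58.13347383  39.45605699] [166.3937397  220.60543657] [ 152  193   30   57 1214]
1083 [-38.36344887 -53.54531352  38.20663228] [-58.98499021 -59.31572437  36.27088768] [-19.72967659 -47.59515784  39.57634025] [325.24930748 221.710988  ] [ 316  193   19   59 1083]
```

View pics/w2.png

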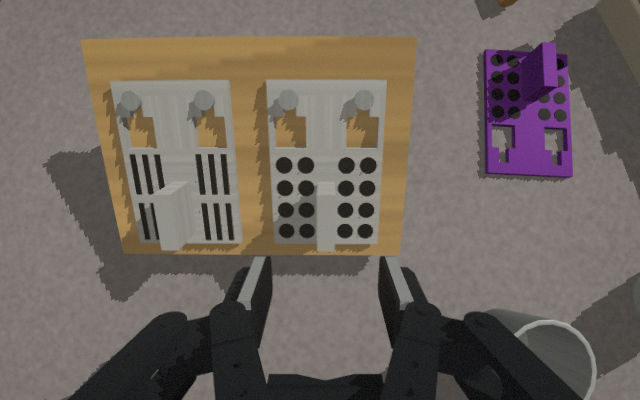

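The wrist view shows the round-hole screen between the fingers, with its grip bar at (325,222), at rack (-38.4, -53.5, 38). The slotted screen is at (175,160) and the purple look-alike at (530,110). Now I'll descend.

Run:
```python
from h import *
delta(rk(-38.4,-53.3,10),rrpy)
```

```text
shift/120 [0.001 0.009 0.746]
turn/60deg [-0.002 -0.002  0.003]
```

```bash
python3 -m jog '[{"tx":0,"ty":0.009,"tz":0.28,"ax":0,"ay":-0.002,"az":0.003,"fingers":0.5},{"tx":0,"ty":0,"tz":0.28,"ax":0,"ay":0,"az":0,"fingers":0.5},{"tx":0,"ty":0,"tz":0.186,"ax":0,"ay":0,"az":0,"fingers":0.4},{"tx":0,"ty":0,"tz":0,"ax":0,"ay":0,"az":0,"fingers":0},{"tx":0,"ty":0,"tz":0,"ax":0,"ay":0,"az":0,"fingers":0}]';python3 -m jog '[{"tx":0,"ty":0,"tz":0,"ax":0,"ay":0,"az":0,"fingers":0},{"tx":0,"ty":0,"tz":0,"ax":0,"ay":0,"az":0,"fingers":0}]'
```

```text
clock: 7.08
eef_pos: [611.8, -191.2, 58.6]
eef_rot: [-3.139, -0.428, 2.861]
wrist_force: [-1.9, 0.7, -0.5]
finger_gap: 0.129
grip_force: 61.9
clock: 7.32
eef_pos: [611.8, -191.2, 58.5]
eef_rot: [-3.139, -0.428, 2.861]
wrist_force: [-1.9, 1.1, 8.2]
finger_gap: 0.125
grip_force: 63.2
```

```bash
python3 -m jog '[{"tx":0.06,"ty":0,"tz":-0.005,"ax":0,"ay":0,"az":0,"fingers":0},{"tx":0.06,"ty":0,"tz":0,"ax":0,"ay":0,"az":0,"fingers":0},{"tx":0.062,"ty":0,"tz":0,"ax":0,"ay":0,"az":0,"fingers":0},{"tx":0,"ty":0,"tz":0,"ax":0,"ay":0,"az":0,"fingers":0}]'
```

```text
clock: 7.82
eef_pos: [592.3, -185.7, 67.9]
eef_rot: [-3.139, -0.428, 2.861]
wrist_force: [0.5, 0.1, 14.3]
finger_gap: 0.125
grip_force: 63.9
```

```bash
python3 -m jog '[{"tx":0,"ty":0,"tz":-0.05,"ax":0,"ay":0,"az":0,"fingers":0},{"tx":0,"ty":0,"tz":-0.06,"ax":0,"ay":0,"az":0,"fingers":0}]'
```

```text
clock: 8.07
eef_pos: [597.3, -187.0, 78.5]
eef_rot: [-3.139, -0.431, 2.861]
wrist_force: [-0.0, 0.3, -2.8]
finger_gap: 0.128
grip_force: 61.9
```

```bash
python3 -m jog '[{"tx":0,"ty":0,"tz":-0.4,"ax":0,"ay":0,"az":0,"fingers":0},{"tx":0,"ty":0,"tz":-0.45,"ax":0,"ay":0,"az":0,"fingers":0},{"tx":0.1,"ty":0,"tz":-0.35,"ax":0,"ay":0,"az":0,"fingers":0}]'
cat >> h.py <<'E'
# screen origin in tool frame, from the grasp
_o=np.array([611.8,-191.2,58.5]);_R=Ro.from_euler('xyz',[-3.139,-0.428,2.861])
scr_t=_R.inv().apply(rk(-8.4,-53.4,0)-_o)
SY=np.radians(187.3);seat=np.array([568.7,202.8,44.7]);sx=np.array([np.cos(SY),np.sin(SY),0]);sy=np.array([-np.sin(SY),np.cos(SY),0])
srpy=np.array([np.pi,0,SY])
def tcp_for(x,y=0,z=0): return seat+sx*x+sy*y+[0,0,z]-Ro.from_euler('xyz',srpy).apply(scr_t)
E
python3 - <<'E'
from h import *
print(scr_t,tcp_for(-65));delta(tcp_for(-65,0,120),srpy)
E
```

```text
clock: 8.45
eef_pos: [645.3, -200.5, 215.8]
eef_rot: [-3.138, -0.43, 2.861]
wrist_force: [0.0, -0.8, -3.3]
finger_gap: 0.127
grip_force: 62.0
[30.94031789  0.29706674 11.96559849] [663.90041481 214.6959601   56.66559849]
shift/120 [0.599 3.37  0.622]
turn/60deg [ 0.081 -0.405 -0.383]
```

```bash
python3 -m jog '[{"tx":0,"ty":0,"tz":0,"ax":0.016,"ay":-0.081,"az":-0.077,"fingers":0},{"tx":0,"ty":0,"tz":0,"ax":0.016,"ay":-0.081,"az":-0.077,"fingers":0},{"tx":0,"ty":0,"tz":0,"ax":0.016,"ay":-0.081,"az":-0.077,"fingers":0},{"tx":0,"ty":0,"tz":0,"ax":0.016,"ay":-0.081,"az":-0.077,"fingers":0},{"tx":0,"ty":0,"tz":0,"ax":0.017,"ay":-0.081,"az":-0.077,"fingers":0}]'
python3 - <<'E'
from h import *
delta(tcp_for(-65,0,120),srpy)
E
```

```text
clock: 9.07
eef_pos: [644.6, -200.1, 214.5]
eef_rot: [-3.141, 0.002, -3.009]
wrist_force: [0.6, 0.3, -3.0]
finger_gap: 0.128
grip_force: 61.8
shift/120 [-0.616  3.405  0.316]
turn/60deg [-0.     0.002  0.005]
```

```bash
python3 -m jog '[{"tx":-0.077,"ty":0.426,"tz":0,"ax":0,"ay":0,"az":0.001,"fingers":0},{"tx":-0.077,"ty":0.426,"tz":0,"ax":0,"ay":0,"az":0.001,"fingers":0},{"tx":-0.077,"ty":0.426,"tz":0,"ax":0,"ay":0,"az":0.001,"fingers":0},{"tx":-0.077,"ty":0.426,"tz":0,"ax":0,"ay":0,"az":0.001,"fingers":0},{"tx":-0.077,"ty":0.426,"tz":0,"ax":0,"ay":0,"az":0.001,"fingers":0}]';python3 -m jog '[{"tx":-0.077,"ty":0.426,"tz":0,"ax":0,"ay":0,"az":0,"fingers":0},{"tx":-0.077,"ty":0.426,"tz":0.2,"ax":0,"ay":0,"az":0,"fingers":0},{"tx":-0.077,"ty":0.426,"tz":0.2,"ax":0,"ay":0,"az":0,"fingers":0},{"tx":0,"ty":0,"tz":0.2,"ax":0,"ay":0,"az":0,"fingers":0}]'
python3 - <<'E'
from h import *
import pickle
delta(tcp_for(-65,0,30),srpy)
c=robot.calibration('wrist');p,d=robot.get_image('wrist');cv2.imwrite('pics/w3.png',p[:,:,::-1]);np.save('w3.npy',d);pickle.dump(c,open('w3.pkl','wb'))
p,d=robot.get_image('scene');q=cv2.resize(p[130:270,310:490,::-1],None,fx=4,fy=4,interpolation=2);cv2.imwrite('pics/s3.png',q)
E
```

```text
clock: 9.7
eef_pos: [657.8, 60.8, 214.5]
eef_rot: [3.141, -0.001, -3.017]
wrist_force: [0.5, -0.8, -3.0]
finger_gap: 0.123
grip_force: 61.8
clock: 10.2
eef_pos: [665.2, 220.6, 141.2]
eef_rot: [3.139, -0.001, -3.011]
wrist_force: [-1.1, -1.9, -2.7]
finger_gap: 0.132
grip_force: 61.8
shift/120 [ 0.016 -0.049  0.454]
turn/60deg [ 0.003 -0.001  0.003]
```

View pics/w3.png

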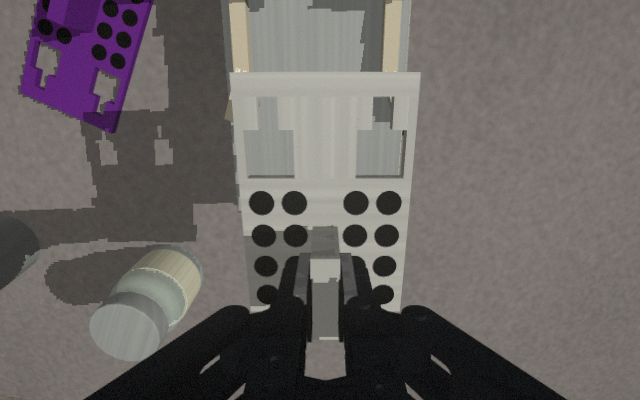

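View pics/s3.png

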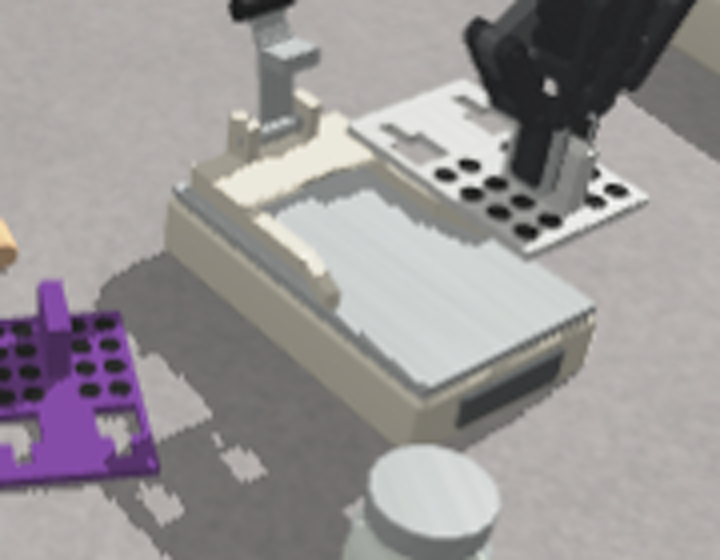

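The clip stays open. The screen is held squarely, with its keyhole end leading: the leading edge is at row 73, columns 232 to 420. I'll measure the held screen's actual pose in the seat frame.

Run:
```python
from h import *
import pickle
c=pickle.load(open('w3.pkl','rb'));d=np.load('w3.npy');W=cloud(c,d)
L=(W-seat)@np.array([sx,sy,[0,0,1]]).T
m=np.zeros((400,640),bool);m[60:230,225:425]=1
pl=m&(L[...,2]>70)&(L[...,2]<115)
Q=L[pl];A=np.c_[Q[:,:2],np.ones(len(Q))];k=np.linalg.lstsq(A,Q[:,2],rcond=None)[0]
for _ in range(4):
    i=abs(Q[:,2]-A@k)<2;k=np.linalg.lstsq(A[i],Q[i,2],rcond=None)[0]
print('tilt slopes',k,'n',len(Q))
le,ri,fr=[],[],[]
for r in range(90,225,5):
    cc=np.where(pl[r])[0];le.append(L[r,cc.min()+1]);ri.append(L[r,cc.max()-1])
for q in range(245,405,5):
    rr=np.where(pl[:,q])[0];fr.append(L[rr.min()+1,q])
for nme,E in(('l',le),('r',ri)):
    E=np.array(E);print(nme,np.median(E[:,1]),np.degrees(np.arctan(np.polyfit(E[:,0],E[:,1],1)[0])),E[:,2].mean())
fr=np.array(fr);print('front x',np.median(fr[:,0]),np.degrees(np.arctan(-np.polyfit(fr[:,1],fr[:,0],1)[0])))
o=robot.get_obs();print('predicted origin seat',(np.array(o['eef_pos'])+Ro.from_euler('xyz',o['eef_rot']).apply(scr_t)-seat)@np.array([sx,sy,[0,0,1]]).T)
```

```text
tilt slopes [ 4.67537150e-03 -3.69962687e-03  9.10342788e+01] n 22704
l 33.52564484143171 0.4672782235410145 90.64145451648658
r -45.07476292807461 -0.09450523046027215 90.91828941547234
front x -9.004767842367972 0.1321462877249245
predicted origin seat [-65.83215722  -0.3175971   83.0901742 ]
```

```bash
python3 -m jog '[{"tx":0,"ty":0,"tz":0.3,"ax":0,"ay":0,"az":0,"fingers":0},{"tx":0,"ty":0,"tz":0.25,"ax":0,"ay":0,"az":0,"fingers":0},{"tx":0,"ty":0,"tz":0.1,"ax":0,"ay":0,"az":0,"fingers":0},{"tx":0,"ty":0,"tz":0.025,"ax":0,"ay":0,"az":0,"fingers":0},{"tx":0,"ty":0,"tz":0,"ax":0,"ay":0,"az":0,"fingers":0}]'
python3 - <<'E'
from h import *
delta(tcp_for(-65,0,0),srpy)
E
```

```text
clock: 10.92
eef_pos: [666.9, 214.9, 62.5]
eef_rot: [3.141, 0.001, -3.018]
wrist_force: [-0.2, 0.1, -2.4]
finger_gap: 0.124
grip_force: 61.7
shift/120 [0.025 0.002 0.048]
turn/60deg [ 0.001  0.001 -0.003]
```

```bash
python3 -m jog '[{"tx":0.01,"ty":0,"tz":0.03,"ax":0,"ay":0,"az":0,"fingers":0},{"tx":0,"ty":0,"tz":0,"ax":0,"ay":0,"az":0,"fingers":0}]'; python3 -m jog '[{"tx":0,"ty":0,"tz":0.012,"ax":0,"ay":0,"az":0,"fingers":0},{"tx":0,"ty":0,"tz":0,"ax":0,"ay":0,"az":0,"fingers":0}]'
```

```text
clock: 11.18
eef_pos: [664.9, 214.8, 57.9]
eef_rot: [3.141, -0.0, -3.017]
wrist_force: [0.7, -0.3, -1.4]
finger_gap: 0.126
grip_force: 61.7
clock: 11.42
eef_pos: [665.2, 214.9, 56.7]
eef_rot: [3.141, -0.0, -3.017]
wrist_force: [-2.1, -1.0, 4.0]
finger_gap: 0.125
grip_force: 62.7
```

```bash
python3 -m jog '[{"tx":0.09,"ty":0,"tz":0,"ax":0,"ay":0,"az":0,"fingers":0},{"tx":0.09,"ty":0,"tz":0,"ax":0,"ay":0,"az":0,"fingers":0},{"tx":0.09,"ty":0,"tz":0,"ax":0,"ay":0,"az":0,"fingers":0},{"tx":0.09,"ty":0,"tz":0,"ax":0,"ay":0,"az":0,"fingers":0},{"tx":0,"ty":0,"tz":0,"ax":0,"ay":0,"az":0,"fingers":0}]'
python3 - <<'E'
from h import *
delta(tcp_for(0,0,0),srpy)
E
```

```text
clock: 12.05
eef_pos: [620.7, 209.3, 56.7]
eef_rot: [3.141, -0.001, -3.017]
wrist_force: [-5.9, -1.3, 14.3]
finger_gap: 0.13
grip_force: 64.3
shift/120 [ 0.179 -0.002  0.001]
turn/60deg [ 0.001 -0.001 -0.003]
```

```bash
python3 -m jog '[{"tx":0.06,"ty":0,"tz":-0.003,"ax":0,"ay":0,"az":0,"fingers":0},{"tx":0.06,"ty":0,"tz":0,"ax":0,"ay":0,"az":0,"fingers":0},{"tx":0.03,"ty":0,"tz":0,"ax":0,"ay":0,"az":0,"fingers":0},{"tx":0,"ty":0,"tz":0,"ax":0,"ay":0,"az":0,"fingers":0}]';  python3 -m jog '[{"tx":0.02,"ty":0,"tz":0,"ax":0,"ay":0,"az":0,"fingers":0},{"tx":0,"ty":0,"tz":0,"ax":0,"ay":0,"az":0,"fingers":0}]'
```

```text
clock: 12.55
eef_pos: [603.6, 207.2, 56.7]
eef_rot: [3.141, -0.001, -3.017]
wrist_force: [-1.7, -0.1, 10.5]
finger_gap: 0.127
grip_force: 63.7
clock: 12.8
eef_pos: [601.8, 206.9, 56.7]
eef_rot: [3.141, -0.0, -3.017]
wrist_force: [1.2, 0.3, 7.4]
finger_gap: 0.129
grip_force: 63.2
```

```bash
for i in 1 2 ; do python3 -m jog '[{"tx":0.017,"ty":0,"tz":0,"ax":0,"ay":0,"az":0,"fingers":0},{"tx":0,"ty":0,"tz":0,"ax":0,"ay":0,"az":0,"fingers":0}]' | grep -E 'pos|force'; done
```

```text
eef_pos: [599.9, 206.6, 56.7]
wrist_force: [2.0, 0.4, 6.5]
grip_force: 63.1
eef_pos: [599.1, 206.8, 56.8]
wrist_force: [11.9, 2.4, -1.6]
grip_force: 61.9
```

```bash
python3 -m jog '[{"tx":0.005,"ty":0,"tz":0,"ax":0,"ay":0,"az":0,"fingers":0},{"tx":0,"ty":0,"tz":0,"ax":0,"ay":0,"az":0,"fingers":0.4},{"tx":0,"ty":0,"tz":0,"ax":0,"ay":0,"az":0,"fingers":0.4},{"tx":0,"ty":0,"tz":-0.2,"ax":0,"ay":0,"az":0,"fingers":0.4},{"tx":0,"ty":0,"tz":-0.4,"ax":0,"ay":0,"az":0,"fingers":0.4}]';python3 -m jog '[{"tx":0,"ty":0,"tz":-0.4,"ax":0,"ay":0,"az":0,"fingers":0.6},{"tx":0,"ty":0,"tz":-0.4,"ax":0,"ay":0,"az":0,"fingers":0.6},{"tx":0,"ty":0,"tz":0,"ax":0,"ay":0,"az":0,"fingers":0.6},{"tx":0,"ty":0,"tz":0,"ax":0,"ay":0,"az":0,"fingers":0.6}]'
python3 - <<'E'
from h import *
c=robot.calibration('wrist');p,d=robot.get_image('wrist');cv2.imwrite('pics/w4.png',p[:,:,::-1])
W=cloud(c,d);L=(W-seat)@np.array([sx,sy,[0,0,1]]).T
b=(p.max(2)<60)&(L[...,2]>85)&(L[...,2]<115)&(abs(L[...,1])<30)&(L[...,0]>60)
print('bar',b.sum(),L[b].mean(0),np.percentile(L[b],[2,98],0),np.argwhere(b).mean(0))
g=(L[...,2]>34)&(L[...,2]<42)&(abs(L[...,1])<15)&(L[...,0]<-5)&(L[...,0]>-55);print('grip',g.sum(),L[g].mean(0),np.percentile(L[g],[2,98],0))
E
```

```text
clock: 13.92
eef_pos: [595.6, 205.7, 127.4]
eef_rot: [-3.141, -0.005, -3.017]
wrist_force: [0.9, 0.6, 1.2]
finger_gap: 0.398
grip_force: 0.0
clock: 14.42
eef_pos: [596.7, 206.1, 223.8]
eef_rot: [3.141, -0.002, -3.017]
wrist_force: [-0.7, -0.6, -0.7]
finger_gap: 0.6
grip_force: 0.0
bar 1119 [100.2281046    0.2319758   97.73049937] [[ 96.67762533 -16.86689715  86.73795586]
 [104.63442934  17.50625164 100.92165901]] [  8.82484361 323.28775693]
grip 585 [-30.28347499  -0.32941906  37.88622909] [[-50.50198433  -5.85518091  36.19213737]
 [-11.58642899   5.56198929  39.33377318]]
```

View pics/w4.png

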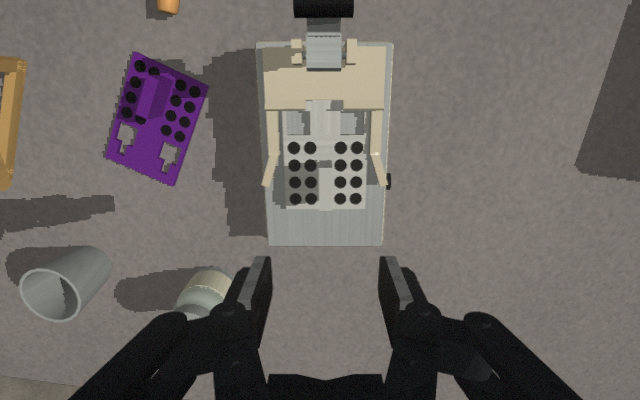

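The wrist view shows the screen home under the lip, with its holes at (295-360, 147-198). Its grip measures at seat (-30.3, -0.3, 37.9). The clip is open, with its bar at (323,8). Now I'll move over the bar.

Run:
```python
from h import *
delta(seat+sx*104.7+[0,0,82],srpy)
```

```text
shift/120 [ 1.104 -0.     0.808]
turn/60deg [ 0.    -0.002 -0.003]
```

```bash
python3 -m jog '[{"tx":0.37,"ty":0,"tz":0,"ax":0,"ay":0,"az":0,"fingers":0.65},{"tx":0.37,"ty":0,"tz":0,"ax":0,"ay":0,"az":0,"fingers":0.65},{"tx":0.364,"ty":0,"tz":0,"ax":0,"ay":0,"az":0,"fingers":0.65},{"tx":0,"ty":0,"tz":0,"ax":0,"ay":0,"az":0,"fingers":0.65}]'
python3 - <<'E'
from h import *
delta(seat+sx*104.7+[0,0,82],srpy)
E
```

```text
clock: 14.98
eef_pos: [463.1, 189.3, 223.9]
eef_rot: [-3.142, -0.003, -3.016]
wrist_force: [0.8, -1.1, 0.4]
finger_gap: 0.648
grip_force: 0.0
shift/120 [-0.017 -0.     0.81 ]
turn/60deg [-0.    -0.003 -0.002]
```

```bash
python3 -m jog '[{"tx":-0.012,"ty":0,"tz":0.35,"ax":0,"ay":0,"az":0,"fingers":0.65},{"tx":0,"ty":0,"tz":0.3,"ax":0,"ay":0,"az":0,"fingers":0.65},{"tx":0,"ty":0,"tz":0.16,"ax":0,"ay":0,"az":0,"fingers":0.65},{"tx":0,"ty":0,"tz":0,"ax":0,"ay":0,"az":0,"fingers":0.2},{"tx":0,"ty":0,"tz":0,"ax":0,"ay":0,"az":0,"fingers":0.2}]';python3 -m jog '[{"tx":0,"ty":0,"tz":0,"ax":0,"ay":0,"az":0,"fingers":0.2},{"tx":0,"ty":0,"tz":0,"ax":0,"ay":0,"az":0,"fingers":0.2}]'
python3 - <<'E'
import numpy as np
T=np.array([1.75,1.6,1.45,1.3,1.15,1.0,.85,.7,.55,.4,.25,.15,.1]);a=np.arctan2(10,72)+T
x=-72.7*np.cos(a);z=72.7*np.sin(a);print(np.c_[T[1:],np.diff(x)/120,-np.diff(z)/120].round(3))
E
```

```text
clock: 15.6
eef_pos: [467.1, 189.1, 126.9]
eef_rot: [-3.141, -0.002, -3.018]
wrist_force: [4.8, -3.5, -26.3]
finger_gap: 0.401
grip_force: 62.4
clock: 15.85
eef_pos: [467.1, 189.0, 126.8]
eef_rot: [-3.141, -0.002, -3.018]
wrist_force: [5.4, -4.6, -28.1]
finger_gap: 0.399
grip_force: 62.3
[[ 1.6   -0.088 -0.022]
 [ 1.45  -0.09  -0.008]
 [ 1.3   -0.091  0.005]
 [ 1.15  -0.089  0.019]
 [ 1.    -0.085  0.032]
 [ 0.85  -0.079  0.044]
 [ 0.7   -0.072  0.056]
 [ 0.55  -0.063  0.066]
 [ 0.4   -0.052  0.074]
 [ 0.25  -0.041  0.081]
 [ 0.15  -0.02   0.057]
 [ 0.1   -0.008  0.029]]
```

```bash
python3 -m jog '[{"tx":-0.08,"ty":0,"tz":-0.012,"ax":0,"ay":0,"az":0,"fingers":0.2},{"tx":-0.09,"ty":0,"tz":-0.008,"ax":0,"ay":0,"az":0,"fingers":0.2},{"tx":-0.091,"ty":0,"tz":0.005,"ax":0,"ay":0,"az":0,"fingers":0.2},{"tx":0,"ty":0,"tz":0,"ax":0,"ay":0,"az":0,"fingers":0.2}]'
python3 - <<'E'
from h import *
o=robot.get_obs();r=np.array(o['eef_pos'])-seat;x=r@sx-82;z=r[2]+11-24;print(x,z,np.hypot(x,z),np.pi-np.arctan2(z,x)-.138)
E
```

```text
clock: 16.35
eef_pos: [498.1, 192.9, 129.4]
eef_rot: [-3.141, -0.003, -3.018]
wrist_force: [-5.4, -5.4, -1.9]
finger_gap: 0.396
grip_force: 61.0
-10.75264567843007 71.69125399575809 72.49313959658639 1.2839205996752558
```

```bash
python3 -m jog '[{"tx":-0.084,"ty":0,"tz":0.018,"ax":0,"ay":0,"az":0,"fingers":0.2},{"tx":-0.085,"ty":0,"tz":0.032,"ax":0,"ay":0,"az":0,"fingers":0.2},{"tx":-0.079,"ty":0,"tz":0.044,"ax":0,"ay":0,"az":0,"fingers":0.2},{"tx":-0.072,"ty":0,"tz":0.056,"ax":0,"ay":0,"az":0,"fingers":0.2},{"tx":0,"ty":0,"tz":0,"ax":0,"ay":0,"az":0,"fingers":0.2}]'
python3 - <<'E'
from h import *
o=robot.get_obs();r=np.array(o['eef_pos'])-seat;x=r@sx-82;z=r[2]+11-24;print(x,z,np.hypot(x,z),np.pi-np.arctan2(z,x)-.138)
E
```

```text
clock: 16.98
eef_pos: [538.8, 198.2, 112.5]
eef_rot: [3.141, 0.003, -3.018]
wrist_force: [4.4, -5.2, 10.7]
finger_gap: 0.395
grip_force: 58.6
-51.76130356971133 54.836955365617584 75.40771990324694 0.6762429004429035
```

```bash
python3 -m jog '[{"tx":-0.055,"ty":0,"tz":0.074,"ax":0,"ay":0,"az":0,"fingers":0.2},{"tx":-0.05,"ty":0,"tz":0.076,"ax":0,"ay":0,"az":0,"fingers":0.2},{"tx":-0.039,"ty":0,"tz":0.081,"ax":0,"ay":0,"az":0,"fingers":0.2},{"tx":0,"ty":0,"tz":0,"ax":0,"ay":0,"az":0,"fingers":0.2}]'
python3 - <<'E'
from h import *
o=robot.get_obs();r=np.array(o['eef_pos'])-seat;x=r@sx-82;z=r[2]+11-24;print(x,z,np.hypot(x,z),np.pi-np.arctan2(z,x)-.138)
E
```

```text
clock: 17.48
eef_pos: [556.1, 200.4, 84.7]
eef_rot: [3.141, 0.003, -3.018]
wrist_force: [5.9, -4.4, 7.8]
finger_gap: 0.393
grip_force: 99.7
-69.16728739532662 27.036384280153783 74.26358273455338 0.23462311751761689
```

```bash
python3 -m jog '[{"tx":-0.01,"ty":0,"tz":0.05,"ax":0,"ay":0,"az":0,"fingers":0.2},{"tx":0,"ty":0,"tz":0,"ax":0,"ay":0,"az":0,"fingers":0.2}]'; for i in 1 2; do python3 -m jog '[{"tx":-0.002,"ty":0,"tz":0.015,"ax":0,"ay":0,"az":0,"fingers":0.2},{"tx":0,"ty":0,"tz":0,"ax":0,"ay":0,"az":0,"fingers":0.2}]'|grep -E 'pos|force'; done
```

```text
clock: 17.73
eef_pos: [557.9, 200.6, 79.4]
eef_rot: [3.141, 0.005, -3.018]
wrist_force: [9.4, -4.5, 10.5]
finger_gap: 0.396
grip_force: 106.4
eef_pos: [558.6, 200.7, 78.0]
wrist_force: [11.6, -5.4, 12.1]
grip_force: 106.7
eef_pos: [558.3, 200.6, 75.9]
wrist_force: [10.0, -5.2, 8.7]
grip_force: 113.3
```

```bash
for i in 1 2; do python3 -m jog '[{"tx":0,"ty":0,"tz":0.013,"ax":0,"ay":0,"az":0,"fingers":0.2},{"tx":0,"ty":0,"tz":0,"ax":0,"ay":0,"az":0,"fingers":0.2}]'|grep -E 'pos|force'; done
```

```text
eef_pos: [558.8, 200.7, 74.7]
wrist_force: [12.1, -4.9, 11.5]
grip_force: 113.6
eef_pos: [559.4, 200.7, 73.4]
wrist_force: [13.5, -4.4, 13.5]
grip_force: 113.8
```

```bash
python3 -m jog '[{"tx":0,"ty":0,"tz":0,"ax":0,"ay":0,"az":0,"fingers":0.6},{"tx":0,"ty":0,"tz":0,"ax":0,"ay":0,"az":0,"fingers":0.6},{"tx":0,"ty":0,"tz":0,"ax":0,"ay":0,"az":0,"fingers":0.6}]';python3 -m jog '[{"tx":0,"ty":0,"tz":-0.2,"ax":0,"ay":0,"az":0,"fingers":0.6},{"tx":0,"ty":0,"tz":-0.4,"ax":0,"ay":0,"az":0,"fingers":0.6},{"tx":0,"ty":0,"tz":-0.4,"ax":0,"ay":0,"az":0,"fingers":0.6},{"tx":0,"ty":0,"tz":-0.3,"ax":0,"ay":0,"az":0,"fingers":0.6},{"tx":0,"ty":0,"tz":0,"ax":0,"ay":0,"az":0,"fingers":0.6}]';python3 -m jog '[{"tx":0,"ty":0,"tz":0,"ax":0,"ay":0,"az":0,"fingers":0.6},{"tx":0,"ty":0,"tz":0,"ax":0,"ay":0,"az":0,"fingers":0.6}]'
python3 - <<'E'
from h import *
c=robot.calibration('wrist');p,d=robot.get_image('wrist');cv2.imwrite('pics/w5.png',p[:,:,::-1])
W=cloud(c,d);L=(W-seat)@np.array([sx,sy,[0,0,1]]).T
b=(p.max(2)<60)&(L[...,2]>25)&(L[...,2]<70)&(abs(L[...,1])<25)&(abs(L[...,0]-10)<30)
print('bar',b.sum(),L[b].mean(0),np.percentile(L[b],[2,98],0),np.argwhere(b).mean(0))
g=(L[...,2]>34)&(L[...,2]<42)&(abs(L[...,1])<15)&(L[...,0]<-8)&(L[...,0]>-55)&~b;print('grip',g.sum(),L[g].mean(0),np.percentile(L[g],[2,98],0))
E
```

```text
clock: 19.1
eef_pos: [555.1, 201.2, 70.8]
eef_rot: [3.141, -0.001, -3.017]
wrist_force: [0.1, 0.7, -1.0]
finger_gap: 0.6
grip_force: 0.0
clock: 19.73
eef_pos: [556.3, 201.4, 229.4]
eef_rot: [3.14, 0.004, -3.017]
wrist_force: [-0.4, -0.5, -0.2]
finger_gap: 0.599
grip_force: 0.0
clock: 19.98
eef_pos: [554.8, 200.8, 225.6]
eef_rot: [3.142, -0.002, -3.017]
wrist_force: [-0.3, 0.1, -1.0]
finger_gap: 0.601
grip_force: 0.0
bar 573 [12.08053134  0.32774706 46.82050934] [[  5.78153047 -16.89496848  42.30222326]
 [ 16.98218873  16.83151477  49.27617824]] [190.63525305 324.03839442]
grip 530 [-30.34492421  -0.3954226   37.86876551] [[-50.6517133   -6.04098581  35.87113857]
 [-11.34865763   5.30428562  39.26628797]]
```

View pics/w5.png

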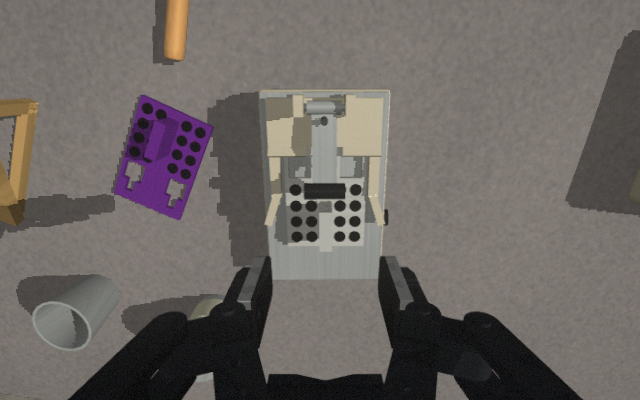

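The clip rests on the screen: the bar at (324,191) puts it at about 0.10 rad. The screen is home and the gripper is clear, so I'll hand it in.

```bash
python3 -c "
from workcell import robot
print(robot.close_job())"
```

```text
the job is handed in; nothing more can be done
None
```

The round-hole screen is home on the seat with the clip resting on it at about 0.10 rad, the arm is clear and the job is handed in; I measured the screen and clip from the last wrist view, did not re-measure the slotted screen, jar, cup or brush, and the hand-in returned no verdict.

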